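# Find the full jewelry box by feel and slide it onto the weighing plate

### The job

One of the three identical closed jewelry boxes is full of coins and the other two are as good as empty. First nudge every one of the three a centimetre or two to feel how hard it is to push; then slide the full one onto the middle of the sprung weighing plate, so that it sits level there and the plate sinks down all the way. Never put an empty box on the plate, leave the two empty ones within 5 cm of where they stood, and do not shift the other things lying about.

Things in the scene. Friction and masses are not known exactly. Their poses are not given: they have to be found in the camera images.
- box_a: one of three outwardly identical closed dark wooden jewelry boxes standing on the board in a row on the robot's side of the plate, 90 mm (own x) by 100 mm (own y) by 56 mm high, too wide to grip; origin at the centre of the underside, z up, clasp on the -x face. One of the three, not always the same, is filled with coins and weighs about 0.7 kg; the other two weigh about 0.17 kg
- box_b: one of three outwardly identical closed dark wooden jewelry boxes standing on the board in a row on the robot's side of the plate, 90 mm (own x) by 100 mm (own y) by 56 mm high, too wide to grip; origin at the centre of the underside, z up, clasp on the -x face. One of the three, not always the same, is filled with coins and weighs about 0.7 kg; the other two weigh about 0.17 kg
- box_c: one of three outwardly identical closed dark wooden jewelry boxes standing on the board in a row on the robot's side of the plate, 90 mm (own x) by 100 mm (own y) by 56 mm high, too wide to grip; origin at the centre of the underside, z up, clasp on the -x face. One of the three, not always the same, is filled with coins and weighs about 0.7 kg; the other two weigh about 0.17 kg
- board: light wooden raised board, 400 mm (own x, -180 to +220 from the origin) by 600 mm (own y, -300 to +300) and 24 mm high, fixed; origin on the table under the centre of the row-to-plate area, x pointing from the row of boxes to the plate. A square opening holds the weighing plate, centred 85 mm along x
- plate_mid (a point): centre of the upper face of the square steel weighing plate, 150 by 150 mm, at rest flush with the board's upper face (24 mm above the table); axes as the board's. Boxes can slide onto it from the sides over the board
- plate (a joint): how far the weighing plate has sunk on its spring: 0 m at rest, 0.008 m fully down. It starts to sink under about 2.5 N and is fully down from about 4.5 N: an empty box does not move it, the full one presses it fully down
- remote: orange plastic remote, 46 (x) by 160 (y) by 18 mm, lying on the board beyond the plate; origin under its centre
- bowl: smoked glass bowl, 150 mm across, 60 mm high, on the table left of the board; origin under its centre
- candle: white ceramic candle jar with wooden lid, 72 mm across, 85 mm high, on the table right of the board; origin under its centre
- keys: steel keychain ring 50 mm across with two keys, lying on the board beyond the plate; origin at the ring's centre
There are look-alikes about, which are no part of the job. Leave any pink, purple or yellow look-alike of the box_a alone.

How it is judged:
By the outcome, as a careful person would: the job done as asked, in the order asked, and still so for the second after the job is handed in, with the robot touching nothing.
It also fails if it takes over 72 s, if anything falls off the work surface, if the arm or the gripper's body presses on something with over 40 N, if the wrist force passes 120 N, or if a joint passes its speed limit or range.

### The arm

A 6-joint arm with a two-finger parallel gripper is mounted at the origin on the work surface. World frame = base frame: x ahead of the robot, y to its left, z up, the work surface at z = 0. Lengths are in m, angles in rad, forces in N, time in s.
With the tool pointing down it reaches from about 0.35 to 0.85 m from the base axis. Payload 8.1 kg.
Tool frame: the origin (TCP) lies at the very end of the fingers, on their centre line; the grasp point (between the pads) lies 19 mm behind it; z points along the fingers, y is the line along which they close (so a half turn about z gives the same grasp; the last joint's range is limited). The gripper opens to 93 mm and grips with 3 to 60 N. Pads are 15 mm wide; open, the fingers measure 128 mm over their backs; the gripper's body (75 mm by 188 mm) begins 65 mm behind the grasp point.
Start: joints at [-1.237, 0.13, 1.488, -0, 1.523, -0.085], TCP at [0.244, -0.548, 0.219] pointing down, gripper open.
Joint ranges: [-2.96, 2.96], [-0.89, 2.26], [0.02, 2.5], [-1.34, 4.48], [0, 2.73], [-2.66, 2.66]. Speed limits (rad/s): [2.39, 2.39, 2.79, 3.14, 3.14, 3.14].

### API

Orientations are given as a rotation vector (axis times angle).
In Python, from plant import robot, imaging gives the robot as it stands.
- The arm moves only by the tool jog_arm, never from a script. Its argument "rows" is a list of rows, each a list of 2 entries, a list of its own where there are three numbers: the shift along the tool's x, y, z each as a share of 0.2 m, from -1 to 1, then the turn, a rotation vector about the tool's x, y, z each as a share of pi/2 rad, from -1 to 1. A call has 1 to 5 rows; each row is the pose to reach, as a shift and turn from the pose commanded when the call began, along the tool's axes at that moment; what a row does not reach only later rows make up. A row lasts 1/10 s, in which the tool goes at most 50 mm and 8.59 degrees, less where a joint would pass 70% of its speed; a pose out of reach is approached as far as the arm can. A call with a number of a shift or a turn outside -1 to 1 is refused whole. A call with a gripper value outside its range is refused whole. "hand" is the closure, from -1 (fully open) to 1 (shut), set as the call begins (left out, the last holds). The fingers move at their own pace and stop on an object; "squeeze" is the grip in N (left out, the last holds). Time passes only in rows, so rows that repeat a pose let the fingers close. It gives the time, the measured TCP pose, the force, the opening and the grip force at its end, in the units of the state.
- robot.read_state(): the state, without advancing time (a new reading comes with each control period).
- imaging.read_camera(name): name is "side" or "top"; returns a dict with "frame" (400x640x3 uint8, red, green, blue), "vertical_fov" (degrees; the focal length in pixels is half the picture's height over the tangent of half this angle, whatever the lens; pixels are square), "cx", "cy" (the principal point, pixels), "R" (3x3) and "t" (3): a world point X has camera coordinates R X + t. Camera axes: x right, y down, z forward; pixel columns grow to the right and rows downward; lengths in m; the calibration is good to about 2 mm. A picture is of the moment at which its call begins. There is no depth.
- robot.close_job(): hands the job in; it is judged then, once.
The state is a dict: "t": time; "q": joint angles; "dq": joint speeds; "joint_torque": joint torques, N m; "tool_pos": TCP position; "orientation": TCP orientation; "force": force on the tool from outside, world axes, zero at the start; "wrist_torque": the same for the moment, N m; "opening": finger opening in m; "gripper_force": force on a finger pad.
Only numpy, scipy, OpenCV 4.12 (cv2) and the standard library are available. Lean on these libraries where they do the work, as an engineer would, in place of code of your own. Each camera call takes 0.05 s, during which the arm holds its last target. There are 200 camera calls.

## Working session

There is one attempt and no reset: what is moved stays moved. The work goes in short steps, Python scripts to look and compute and a tool call to move; the robot and the scene stay as the last step left them, time stands still between calls to the robot, and variables do not carry over. Pictures are saved under pics/ and viewed, at most 10 in all, crops included, and the job is handed in when it is done.

Besides the shell and the picture viewer there is one more tool, called after "Request:" as name(argument=value, ...) on one line, values as JSON. jog_arm: Moves the arm, as the interface text tells. Its arguments: {"type":"object","properties":{"rows":{"type":"array"},"hand":{"type":"number"},"squeeze":{"type":"number"}},"required":["rows"]}

```bash
mkdir -p pics; ls; python3 - <<'E'
from plant import robot, imaging
import cv2,numpy as np
for n in ("top","side"):
    c=imaging.read_camera(n); cv2.imwrite(f"pics/{n}0.png",c["frame"][:,:,::-1])
    print(n,c["vertical_fov"],c["cx"],c["cy"],np.round(c["R"],4).tolist(),np.round(c["t"],4).tolist())
s=robot.read_state(); print(s["tool_pos"],s["orientation"],s["force"],s["t"])
E
```

```text
pics
top 54.70993639881556 319.1312285675552 202.46188400523226 [[0.0244, -0.9995, 0.0205], [-0.9858, -0.0274, -0.1658], [0.1663, -0.0162, -0.9859]] [-0.0002, 0.5246, 1.109]
side 50.02107130533794 318.1572229990069 205.0314023576394 [[0.9877, -0.1565, 0.007], [-0.1104, -0.727, -0.6777], [0.1112, 0.6686, -0.7353]] [-0.5261, 0.119, 1.016]
[ 0.24385432 -0.54763557  0.21767934] [-3.07130660e+00 -6.52727674e-01  3.46954315e-04] [ 0.24030987  0.03263259 -0.92999627] 0.1
```

View pics/top0.png

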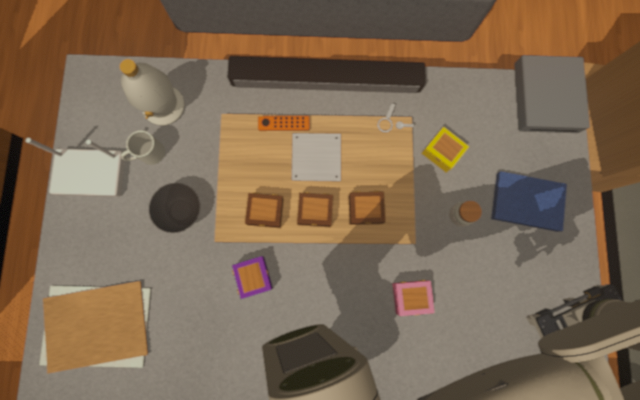

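View pics/side0.png

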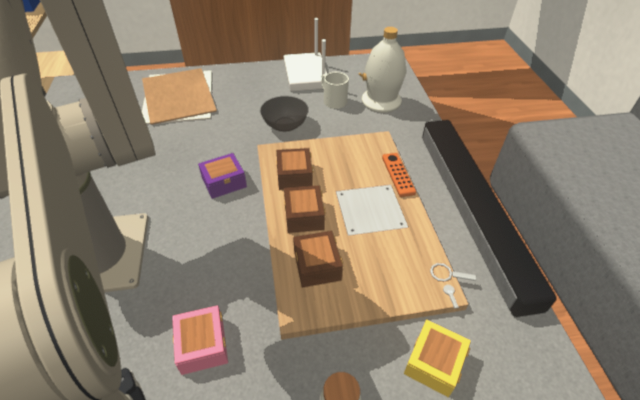

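The top picture shows three dark boxes at about (265,210), (315,209) and (367,207), with the plate at (316,157). The remote is at (285,123) and the keys at (392,122). The purple (252,277), pink (414,298) and yellow (446,148) boxes are look-alikes to leave alone. The three dark brown boxes in a row on the board fit the description. I'll confirm them in an enlarged crop.

```bash
cat > h.py <<'E'
import numpy as np
from plant import robot, imaging
import cv2
def ray(c,uv,z):
    f=200/np.tan(np.radians(c["vertical_fov"])/2); R=np.array(c["R"]);t=np.array(c["t"])
    d=R.T@np.array([(uv[0]-c["cx"])/f,(uv[1]-c["cy"])/f,1]); o=-R.T@t
    return (o+d*(z-o[2])/d[2]).round(4)
def proj(c,X):
    f=200/np.tan(np.radians(c["vertical_fov"])/2); p=np.array(c["R"])@np.array(X)+np.array(c["t"])
    return (f*p[0]/p[2]+c["cx"],f*p[1]/p[2]+c["cy"])
E
python3 - <<'E'
from h import *
c=imaging.read_camera("top")
for n,uv,z in [("bTL",(222,114),.024),("bTR",(412,114),.024),("bBR",(414,242),.024),("bBL",(216,242),.024),("plate",(316.5,157),.024),("A",(265,209),.08),("B",(315,208.5),.08),("C",(367,207),.08)]: print(n,ray(c,uv,z))
im=c["frame"][105:250,210:420,::-1]; cv2.imwrite("pics/crop.png",cv2.resize(im,None,fx=3.8,fy=3.8,interpolation=cv2.INTER_CUBIC))
E
```

```text
bTL [0.8007 0.3247 0.024 ]
bTR [ 0.8204 -0.2745  0.024 ]
bBR [ 0.4155 -0.2741  0.024 ]
bBL [0.4003 0.3161 0.024 ]
plate [0.6701 0.0247 0.024 ]
A [0.495  0.1689 0.08  ]
B [0.5003 0.0255 0.08  ]
C [ 0.5089 -0.1245  0.08  ]
```

View pics/crop.png

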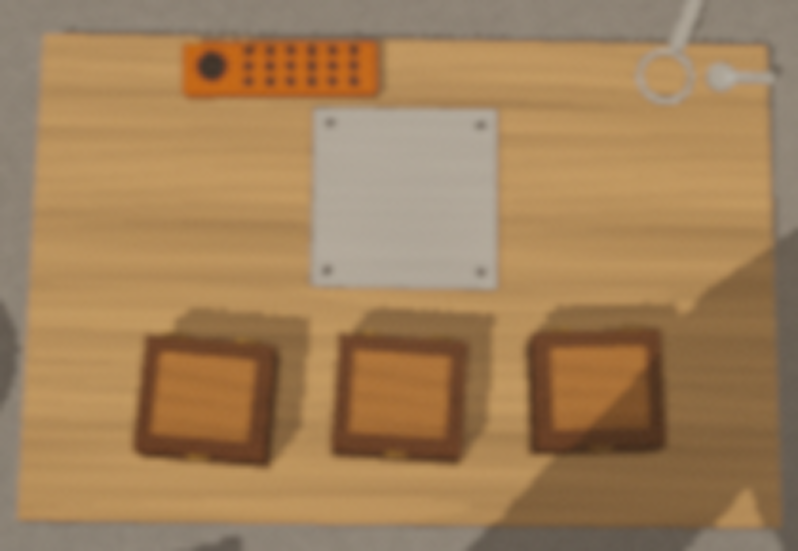

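The crop confirms three dark brown boxes in a row, with crop centres of about (205,400), (400,398) and (596,390). The plate is centred at crop (404,199). I'll refine the poses by fitting outlines of known size in both cameras.

```bash
cat >> h.py <<'E'
from scipy.optimize import minimize
def fit(cams,x0,hx,hy,z):
    gs=[]
    for c in cams:
        g=cv2.GaussianBlur(c["frame"],(0,0),1.0).astype(np.float32)
        m=np.sqrt(sum(cv2.Sobel(g[:,:,k],cv2.CV_32F,1,0)**2+cv2.Sobel(g[:,:,k],cv2.CV_32F,0,1)**2 for k in range(3)))
        gs.append(m)
    s=np.linspace(-1,1,41); o=np.ones(41)
    P=np.concatenate([np.c_[hx*s,hy*o],np.c_[hx*s,-hy*o],np.c_[hx*o,hy*s],np.c_[-hx*o,hy*s]])
    def cost(p):
        a=p[2]; X=P@np.array([[np.cos(a),np.sin(a)],[-np.sin(a),np.cos(a)]])+p[:2]
        v=0
        for c,m in zip(cams,gs):
            uv=np.array([proj(c,[x,y,z]) for x,y in X],np.float32)
            v-=cv2.remap(m,uv[:,:1],uv[:,1:],cv2.INTER_LINEAR).mean()
        return v
    best=None
    for a in np.radians([-5,0,5]):
        for dx in (-.005,.005):
            r=minimize(cost,[x0[0]+dx,x0[1],a],method="Nelder-Mead",options=dict(initial_simplex=[[x0[0]+dx,x0[1],a],[x0[0]+dx+.008,x0[1],a],[x0[0]+dx,x0[1]+.008,a],[x0[0]+dx,x0[1],a+.06]],maxiter=150))
            if best is None or r.fun<best.fun: best=r
    return best.x[:2].round(4),round(np.degrees(best.x[2]),1),round(best.fun,1)
E
python3 - <<'E'
from h import *
t=imaging.read_camera("top");s=imaging.read_camera("side")
for n,cams in (("top",[t]),("side",[s]),("both",[t,s])):
    print(n,"plate",fit(cams,(.669,.025),.075,.075,.024))
    for k,x in (("A",(.5,.169)),("B",(.505,.0255)),("C",(.511,-.1245))): print(n,k,fit(cams,x,.045,.05,.08))
E
```

```text
top plate (array([0.6726, 0.0269]), np.float64(0.9), np.float64(-147.4))
top A (array([0.4918, 0.1715]), np.float64(-4.1), np.float64(-187.9))
top B (array([0.4964, 0.0259]), np.float64(-2.5), np.float64(-180.2))
top C (array([ 0.5045, -0.1223]), np.float64(1.5), np.float64(-158.7))
side plate (array([0.6716, 0.0283]), np.float64(0.7), np.float64(-203.7))
side A (array([0.4944, 0.1756]), np.float64(-3.5), np.float64(-279.6))
side B (array([0.4994, 0.015 ]), np.float64(-2.7), np.float64(-220.1))
side C (array([ 0.5065, -0.1148]), np.float64(0.5), np.float64(-169.8))
both plate (array([0.6719, 0.0271]), np.float64(0.7), np.float64(-346.7))
both A (array([0.4937, 0.1737]), np.float64(-3.6), np.float64(-441.5))
both B (array([0.499 , 0.0257]), np.float64(-1.7), np.float64(-371.9))
both C (array([ 0.5064, -0.1196]), np.float64(0.6), np.float64(-296.9))
```

Positions hold up against the geometry: plate (0.672, 0.027), A (0.494, 0.173), B (0.498, 0.026), C (0.506, -0.120). The row spacing is about 147 mm and the plate is 170 mm ahead of B. I'll push with the fingers partly open, at two points either side of the clasp.

Request:
jog_arm(rows=[[[0.79,-0.82,0],[0,0,0.2665]],[[0.79,-0.82,0],[0,0,0.2665]],[[0.79,-0.82,0],[0,0,0.2665]],[[0.79,-0.82,0],[0,0,0.2665]],[[0.79,-0.82,0],[0,0,0.2665]]], hand=0.14, squeeze=20)

```text
t: 0.75
tool_pos: [0.3224, -0.3311, 0.2185]
orientation: [-3.141, -0.002, -0.001]
force: [1.2, -0.4, 0.5]
opening: 0.058
gripper_force: 0.0
```

Request:
jog_arm(rows=[[[0.4,-1,0],[0,0,0]],[[0.4,-1,0],[0,0,0]],[[0.4,-1,0],[0,0,0]],[[0.4,-1,0],[0,0,0]],[[0.4,-1,0],[0,0,0]]])

```text
t: 1.25
tool_pos: [0.4026, -0.1302, 0.2188]
orientation: [-3.141, -0.006, -0.002]
force: [0.4, -0.5, 1.1]
opening: 0.0399
gripper_force: 0.0
```

Request:
jog_arm(rows=[[[0.02,-0.07,0.2],[0,0,0]],[[0.02,-0.07,0.4],[0,0,0]],[[0.02,-0.07,0.6],[0,0,0]],[[0.02,-0.07,0.8],[0,0,0]],[[0.02,-0.07,0.86],[0,0,0]]])

```text
t: 1.75
tool_pos: [0.4024, -0.1185, 0.0424]
orientation: [-3.139, -0.001, 0.01]
force: [-0.7, 0.4, 0.3]
opening: 0.04
gripper_force: 0.0
```

Request:
jog_arm(rows=[[[0,0,0],[0,0,0]],[[0,0,0],[0,0,0]],[[0,0,0],[0,0,0]]])

```text
t: 2.05
tool_pos: [0.4075, -0.1209, 0.0491]
orientation: [3.14, 0.0, 0.006]
force: [0.3, -0.1, -0.4]
opening: 0.0402
gripper_force: 0.0
```

Request:
jog_arm(rows=[[[0.1,0,0],[0,0,0]],[[0.2,0,0],[0,0,0]],[[0.2,0,0],[0,0,0]]])

```text
t: 2.35
tool_pos: [0.4491, -0.1209, 0.0492]
orientation: [3.14, 0.001, 0.008]
force: [0.5, 0.7, 0.8]
opening: 0.04
gripper_force: 0.0
```

Request:
jog_arm(rows=[[[0.0125,0,0],[0,0,0]]])

```text
t: 2.45
tool_pos: [0.4487, -0.1203, 0.0478]
orientation: [3.141, 0.001, 0.002]
force: [-0.3, -0.7, 0.3]
opening: 0.0401
gripper_force: 0.0
```

Request:
jog_arm(rows=[[[0.0125,0,0],[0,0,0]]])

```text
t: 2.55
tool_pos: [0.4506, -0.1202, 0.0472]
orientation: [3.141, 0.0, 0.001]
force: [0.8, 0.0, 0.2]
opening: 0.0402
gripper_force: 0.0
```

Request:
jog_arm(rows=[[[0.0125,0,0],[0,0,0]]])

```text
t: 2.65
tool_pos: [0.4529, -0.1201, 0.0469]
orientation: [3.141, -0.0, 0.0]
force: [-0.8, -0.5, 0.5]
opening: 0.0404
gripper_force: 0.8
```

Request:
jog_arm(rows=[[[0.0125,0,0],[0,0,0]]])

```text
t: 2.75
tool_pos: [0.4553, -0.12, 0.0467]
orientation: [-3.141, -0.0, 0.001]
force: [-1.8, 0.4, -0.3]
opening: 0.0399
gripper_force: 0.7
```

Request:
jog_arm(rows=[[[0.0125,0,0],[0,0,0]]])

```text
t: 2.85
tool_pos: [0.4579, -0.1199, 0.0466]
orientation: [-3.141, -0.0, 0.001]
force: [-1.2, 0.7, 1.1]
opening: 0.0399
gripper_force: 0.7
```

Request:
jog_arm(rows=[[[0.0125,0,0],[0,0,0]]])

```text
t: 2.95
tool_pos: [0.4605, -0.12, 0.0466]
orientation: [-3.141, -0.0, 0.001]
force: [-2.7, 0.5, 1.4]
opening: 0.0399
gripper_force: 0.9
```

Request:
jog_arm(rows=[[[0.0125,0,0],[0,0,0]]])

```text
t: 3.05
tool_pos: [0.4631, -0.1201, 0.0466]
orientation: [3.142, 0.0, -0.0]
force: [-1.1, 0.6, 0.7]
opening: 0.0402
gripper_force: 0.7
```

Request:
jog_arm(rows=[[[0.0125,0,0],[0,0,0]]])

```text
t: 3.15
tool_pos: [0.4658, -0.1201, 0.0466]
orientation: [3.142, 0.0, -0.0]
force: [-1.8, -0.1, -0.2]
opening: 0.0404
gripper_force: 0.6
```

Request:
jog_arm(rows=[[[0.0125,0,0],[0,0,0]]])

```text
t: 3.25
tool_pos: [0.4683, -0.1201, 0.0465]
orientation: [-3.142, -0.0, 0.0]
force: [-1.5, -0.0, -0.3]
opening: 0.04
gripper_force: 0.6
```

Request:
jog_arm(rows=[[[0.0125,0,0],[0,0,0]]])

```text
t: 3.35
tool_pos: [0.4708, -0.12, 0.0466]
orientation: [-3.142, -0.0, 0.0]
force: [-0.9, 0.7, -0.1]
opening: 0.0402
gripper_force: 0.5
```

```bash
python3 - <<'E'
from h import *
t=imaging.read_camera("top");s=imaging.read_camera("side")
cv2.imwrite("pics/c1.png",np.hstack([t["frame"][100:260,200:430],s["frame"][130:290,250:480]])[:,:,::-1])
st=robot.read_state();print(st["force"],st["tool_pos"])
E
```

```text
[ 0.07810509 -0.12754234 -0.60018972] [ 0.47113086 -0.12007873  0.04670725]
```

View pics/c1.png

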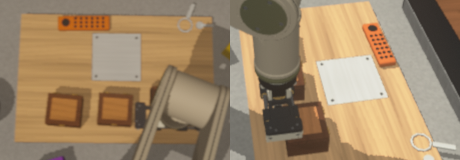

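The picture shows the gripper behind the right-hand box, which has moved forward about 18 mm; nothing else moved. Force was about 1.5 N. Next is the middle box.

Request:
jog_arm(rows=[[[-0.2,0,0],[0,0,0]],[[-0.3,-0.1,0],[0,0,0]],[[-0.3,-0.33,0],[0,0,0]],[[-0.3,-0.56,0],[0,0,0]],[[-0.3,-0.73,0],[0,0,0]]])

```text
t: 3.95
tool_pos: [0.4106, 0.0278, 0.047]
orientation: [-3.141, 0.0, -0.002]
force: [1.0, -0.1, 0.1]
opening: 0.0399
gripper_force: 0.0
```

Request:
jog_arm(rows=[[[0.08,0,0],[0,0,0]],[[0.16,0,0],[0,0,0]],[[0.16,0,0],[0,0,0]],[[0.16,0,0],[0,0,0]]])

```text
t: 4.35
tool_pos: [0.4423, 0.0259, 0.0465]
orientation: [-3.142, -0.0, 0.001]
force: [-0.0, 0.1, 0.3]
opening: 0.04
gripper_force: 0.0
```

Request:
jog_arm(rows=[[[0.0125,0,0],[0,0,0]]])

```text
t: 4.45
tool_pos: [0.4442, 0.0258, 0.0463]
orientation: [-3.142, 0.001, 0.002]
force: [0.7, -0.6, -0.0]
opening: 0.0399
gripper_force: 0.0
```

Request:
jog_arm(rows=[[[0.0125,0,0],[0,0,0]]])

```text
t: 4.55
tool_pos: [0.4471, 0.0257, 0.0465]
orientation: [-3.142, 0.001, 0.001]
force: [-0.4, -0.6, -0.6]
opening: 0.0397
gripper_force: 0.3
```

Request:
jog_arm(rows=[[[0.0125,0,0],[0,0,0]]])

```text
t: 4.65
tool_pos: [0.4498, 0.0257, 0.0465]
orientation: [3.142, -0.001, -0.001]
force: [-0.4, 0.7, 0.1]
opening: 0.0402
gripper_force: 0.3
```

Request:
jog_arm(rows=[[[0.0125,0,0],[0,0,0]]])

```text
t: 4.75
tool_pos: [0.4525, 0.0258, 0.0466]
orientation: [-3.142, 0.0, 0.001]
force: [-2.2, -0.6, -0.9]
opening: 0.0399
gripper_force: 0.5
```

Request:
jog_arm(rows=[[[0.0125,0,0],[0,0,0]]])

```text
t: 4.85
tool_pos: [0.4551, 0.0259, 0.0466]
orientation: [-3.142, 0.0, 0.001]
force: [-0.6, -0.3, -0.1]
opening: 0.04
gripper_force: 0.4
```

Request:
jog_arm(rows=[[[0.0125,0,0],[0,0,0]]])

```text
t: 4.95
tool_pos: [0.4577, 0.0259, 0.0466]
orientation: [-3.142, -0.0, 0.0]
force: [-1.1, -0.0, -1.4]
opening: 0.04
gripper_force: 0.4
```

Request:
jog_arm(rows=[[[0.0125,0,0],[0,0,0]]])

```text
t: 5.05
tool_pos: [0.4602, 0.026, 0.0466]
orientation: [-3.142, -0.0, 0.0]
force: [-0.4, 1.6, -1.3]
opening: 0.0398
gripper_force: 0.4
```

Request:
jog_arm(rows=[[[0.0125,0,0],[0,0,0]]])

```text
t: 5.15
tool_pos: [0.4628, 0.026, 0.0466]
orientation: [-3.142, -0.0, 0.0]
force: [-0.9, 0.3, -1.3]
opening: 0.0402
gripper_force: 0.4
```

Request:
jog_arm(rows=[[[0.0125,0,0],[0,0,0]]])

```text
t: 5.25
tool_pos: [0.4653, 0.026, 0.0466]
orientation: [-3.142, -0.0, 0.0]
force: [-0.6, -0.4, -0.7]
opening: 0.0403
gripper_force: 0.4
```

Request:
jog_arm(rows=[[[-0.2,0,0],[0,0,0]],[[-0.32,-0.1,0],[0,0,0]],[[-0.32,-0.33,0],[0,0,0]],[[-0.32,-0.56,0],[0,0,0]],[[-0.32,-0.735,0],[0,0,0]]])

```text
t: 5.75
tool_pos: [0.4014, 0.1752, 0.0473]
orientation: [-3.141, -0.0, -0.003]
force: [0.9, -0.1, -0.0]
opening: 0.0399
gripper_force: 0.0
```

Request:
jog_arm(rows=[[[0.08,0,0],[0,0,0]],[[0.16,0,0],[0,0,0]],[[0.16,0,0],[0,0,0]],[[0.16,0,0],[0,0,0]]])

```text
t: 6.15
tool_pos: [0.4329, 0.1729, 0.0466]
orientation: [3.142, -0.0, -0.001]
force: [-0.7, 0.7, -0.1]
opening: 0.0401
gripper_force: 0.0
```

Request:
jog_arm(rows=[[[0.0125,0,0],[0,0,0]]])

```text
t: 6.25
tool_pos: [0.4348, 0.1727, 0.0463]
orientation: [3.141, -0.0, -0.002]
force: [-0.7, -0.1, 0.7]
opening: 0.04
gripper_force: 0.0
```

Request:
jog_arm(rows=[[[0.0125,0,0],[0,0,0]]])

```text
t: 6.35
tool_pos: [0.4376, 0.1727, 0.0465]
orientation: [3.142, -0.0, -0.001]
force: [-3.1, -1.5, 0.8]
opening: 0.0398
gripper_force: 1.9
```

Request:
jog_arm(rows=[[[0.0125,0,0],[0,0,0]]])

```text
t: 6.45
tool_pos: [0.4392, 0.1724, 0.0464]
orientation: [3.141, -0.001, -0.005]
force: [-8.2, -3.0, 6.1]
opening: 0.04
gripper_force: 4.1
```

Request:
jog_arm(rows=[[[0.0125,0,0],[0,0,0]]])

```text
t: 6.55
tool_pos: [0.4416, 0.1723, 0.0463]
orientation: [3.141, -0.001, -0.005]
force: [-8.4, -2.7, 6.9]
opening: 0.0398
gripper_force: 4.0
```

Request:
jog_arm(rows=[[[0.0125,0,0],[0,0,0]]])

```text
t: 6.65
tool_pos: [0.4441, 0.1723, 0.0463]
orientation: [3.14, -0.001, -0.005]
force: [-8.4, -2.8, 5.6]
opening: 0.0398
gripper_force: 3.8
```

Request:
jog_arm(rows=[[[0.0125,0,0],[0,0,0]]])

```text
t: 6.75
tool_pos: [0.4465, 0.1723, 0.0463]
orientation: [3.14, -0.0, -0.005]
force: [-8.0, -1.0, 4.5]
opening: 0.0398
gripper_force: 3.7
```

Request:
jog_arm(rows=[[[0.0125,0,0],[0,0,0]]])

```text
t: 6.85
tool_pos: [0.449, 0.1725, 0.0463]
orientation: [3.141, -0.0, -0.006]
force: [-7.3, -1.0, 6.2]
opening: 0.0403
gripper_force: 4.2
```

Request:
jog_arm(rows=[[[0.0125,0,0],[0,0,0]]])

```text
t: 6.95
tool_pos: [0.4514, 0.1727, 0.0463]
orientation: [3.141, -0.0, -0.006]
force: [-8.4, -0.3, 6.0]
opening: 0.0401
gripper_force: 4.2
```

Request:
jog_arm(rows=[[[0.0125,0,0],[0,0,0]]])

```text
t: 7.05
tool_pos: [0.4539, 0.1727, 0.0463]
orientation: [3.141, 0.0, -0.006]
force: [-7.8, -0.2, 4.8]
opening: 0.0403
gripper_force: 4.1
```

Box A is clearly the full one: about 8 N against about 1 N for B and 1.5 N for C. Before the long push I'll back off, lower the fingers to push nearer the base, and look.

Request:
jog_arm(rows=[[[-0.1,0,0],[0,0,0]],[[-0.1,0,0.06],[0,0,0]],[[-0.1,0,0.06],[0,0,0]]])

```text
t: 7.35
tool_pos: [0.4345, 0.1725, 0.033]
orientation: [3.141, 0.0, -0.003]
force: [0.5, -0.9, -0.1]
opening: 0.0401
gripper_force: 0.0
```

```bash
python3 - <<'E'
from h import *
t=imaging.read_camera("top");s=imaging.read_camera("side")
cv2.imwrite("pics/c2.png",cv2.resize(np.hstack([t["frame"][100:260,200:430],s["frame"][130:290,250:480]])[:,:,::-1],None,fx=1.7,fy=1.7))
st=robot.read_state();print(st["force"],st["tool_pos"],st["q"],st["t"])
print("A",fit([s],(.513,.173),.045,.05,.08),fit([t],(.513,.173),.045,.05,.08))
E
```

```text
[0.48904657 0.30176351 0.8100348 ] [0.43563273 0.17279296 0.03423721] [ 2.68205850e-01 -4.90254397e-02  2.02563887e+00 -8.13956480e-05
  1.16550558e+00  1.83895012e+00] 7.45
A (array([0.5088, 0.1784]), np.float64(-0.8), np.float64(-226.3)) (array([0.5291, 0.1731]), np.float64(0.6), np.float64(-97.6))
```

View pics/c2.png

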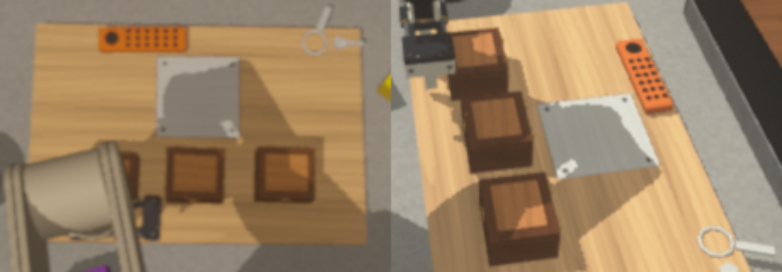

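All three boxes stand upright on the board, with A at about x=0.508 and y=0.175. The clasp is between the fingers. Now pushing A forward, past the side of the plate, until x is about 0.672.

Request:
jog_arm(rows=[[[0.05,0,0],[0,0,0]],[[0.09,0,0],[0,0,0]],[[0.13,0,0],[0,0,0]],[[0.17,0,0],[0,0,0]],[[0.21,0,0],[0,0,0]]])

```text
t: 7.95
tool_pos: [0.4773, 0.173, 0.0347]
orientation: [3.142, 0.0, -0.005]
force: [-10.4, -0.1, 8.7]
opening: 0.0399
gripper_force: 5.3
```

Request:
jog_arm(rows=[[[0.05,0,0],[0,0,0]],[[0.1,0,0],[0,0,0]],[[0.15,0,0],[0,0,0]],[[0.2,0,0],[0,0,0]],[[0.25,0,0],[0,0,0]]])

```text
t: 8.45
tool_pos: [0.5274, 0.173, 0.0346]
orientation: [3.142, 0.0, -0.005]
force: [-10.6, 0.3, 9.0]
opening: 0.04
gripper_force: 5.3
```

```bash
python3 - <<'E'
from h import *
t=imaging.read_camera("top");s=imaging.read_camera("side")
st=robot.read_state();print(st["force"],st["tool_pos"],st["t"])
print("A",fit([s],(.58,.173),.045,.05,.08),fit([t],(.58,.173),.045,.05,.08))
E
```

```text
[ 0.24246546 -0.30291258  0.09131453] [0.52912125 0.17292209 0.03480405] 8.55
A (array([0.5841, 0.1794]), np.float64(-0.7), np.float64(-226.7)) (array([0.5504, 0.1826]), np.float64(9.9), np.float64(-146.0))
```

Request:
jog_arm(rows=[[[0.05,0,0],[0,0,0]],[[0.1,0,0],[0,0,0]],[[0.15,0,0],[0,0,0]],[[0.2,0,0],[0,0,0]],[[0.25,0,0],[0,0,0]]])

```text
t: 9.05
tool_pos: [0.5769, 0.173, 0.0342]
orientation: [3.141, 0.001, -0.004]
force: [-8.8, 1.3, 5.3]
opening: 0.0401
gripper_force: 4.2
```

Request:
jog_arm(rows=[[[0.05,0,0],[0,0,0]],[[0.1,0,0],[0,0,0]],[[0.15,0,0],[0,0,0]],[[0.19,0,0],[0,0,0]],[[0.19,0,0],[0,0,0]]])

```text
t: 9.55
tool_pos: [0.6164, 0.1729, 0.0344]
orientation: [-3.142, 0.0, -0.0]
force: [0.1, 0.4, 0.0]
opening: 0.0399
gripper_force: 0.0
```

Request:
jog_arm(rows=[[[-0.15,0,0],[0,0,0]],[[-0.2,0,-0.15],[0,0,0]],[[-0.2,0,-0.4],[0,0,0]],[[-0.2,0,-0.6],[0,0,0]],[[-0.2,0,-0.6],[0,0,0]]])

```text
t: 10.05
tool_pos: [0.5802, 0.1739, 0.1629]
orientation: [-3.139, -0.0, -0.02]
force: [1.5, 0.0, -0.3]
opening: 0.0399
gripper_force: 0.0
```

```bash
python3 - <<'E'
from h import *
t=imaging.read_camera("top");s=imaging.read_camera("side")
st=robot.read_state();print(st["force"],st["tool_pos"],st["t"])
print("A",fit([s],(.672,.173),.045,.05,.08),fit([t],(.672,.173),.045,.05,.08))
E
```

```text
[-0.04408791  1.32656768  0.1894891 ] [0.5769991  0.1731619  0.15644024] 10.15
A (array([0.6702, 0.1786]), np.float64(1.7), np.float64(-231.1)) (array([0.6533, 0.1768]), np.float64(-15.3), np.float64(-98.9))
```

Request:
jog_arm(rows=[[[0.46,-0.48,0],[0,0,-0.45]],[[0.46,-0.48,0],[0,0,-0.45]],[[0.46,-0.48,0],[0,0,-0.45]],[[0.46,-0.48,0],[0,0,-0.45]],[[0.46,-0.48,0],[0,0,-0.45]]])

```text
t: 10.65
tool_pos: [0.6667, 0.2695, 0.1503]
orientation: [-2.943, -1.098, 0.008]
force: [-0.4, 0.4, -0.2]
opening: 0.0401
gripper_force: 0.0
```

Request:
jog_arm(rows=[[[0,0,0],[0,0,-0.45]],[[0,0,0],[0,0,-0.45]],[[0,0,0],[0,0,-0.45]],[[0,0,0],[0,0,-0.45]],[[0,0,0],[0,0,-0.45]]])

```text
t: 11.15
tool_pos: [0.6665, 0.2685, 0.1516]
orientation: [-2.382, -2.047, 0.005]
force: [0.3, -0.7, -0.0]
opening: 0.0399
gripper_force: 0.0
```

Request:
jog_arm(rows=[[[0,0,0],[0,0,-0.09]],[[0,0,0],[0,0,-0.1]],[[0,0,0],[0,0,-0.1]],[[0,0,0],[0,0,-0.1]],[[0,0,0],[0,0,-0.1]]])

```text
t: 11.65
tool_pos: [0.6674, 0.269, 0.1542]
orientation: [-2.223, -2.219, 0.001]
force: [-0.6, 0.7, 0.5]
opening: 0.0399
gripper_force: 0.0
```

```bash
python3 - <<'E'
from h import *
t=imaging.read_camera("top");s=imaging.read_camera("side")
cv2.imwrite("pics/c3.png",cv2.resize(np.hstack([t["frame"][80:260,190:430],s["frame"][80:260,250:480]])[:,:,::-1],None,fx=1.7,fy=1.7))
st=robot.read_state();print(st["force"],st["tool_pos"],st["orientation"],st["q"],st["t"])
print("A",fit([s],(.672,.173),.045,.05,.08),fit([t],(.672,.173),.045,.05,.08))
E
```

```text
[ 0.48774699 -0.64903477 -0.0749422 ] [0.66756814 0.26898565 0.15455419] [-2.22253624e+00 -2.22031022e+00  1.15022905e-05] [3.11824004e-01 4.86432433e-01 1.17672146e+00 1.93568142e-05
 1.47845685e+00 3.12824286e-01] 11.75
A (array([0.6702, 0.1784]), np.float64(1.3), np.float64(-250.2)) (array([0.658 , 0.1737]), np.float64(1.8), np.float64(-188.4))
```

View pics/c3.png

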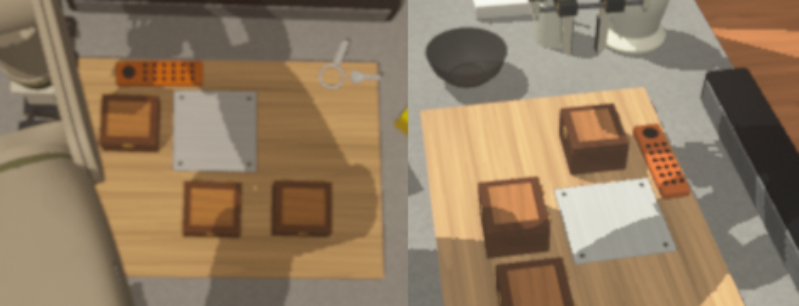

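The picture shows A standing beside the plate's left edge, at crop (130,122) with the plate at (215,131). It is clear of the remote, and B and C are in place. Now lowering beside it and pushing toward -y.

Request:
jog_arm(rows=[[[0,0.01,0.15],[0,0,0]],[[0,0.01,0.3],[0,0,0]],[[0,0.01,0.45],[0,0,0]],[[0,0.01,0.6],[0,0,0]],[[0,0.01,0.6],[0,0,0]]])

```text
t: 12.25
tool_pos: [0.6656, 0.2677, 0.0286]
orientation: [-2.219, -2.218, 0.013]
force: [-0.1, -0.9, -1.6]
opening: 0.04
gripper_force: 0.0
```

Request:
jog_arm(rows=[[[-0.07,0,0],[0,0,0]],[[-0.14,0,0],[0,0,0]],[[-0.18,0,0],[0,0,0]],[[-0.22,0,0],[0,0,0]],[[-0.26,0,0],[0,0,0]]])

```text
t: 12.75
tool_pos: [0.6712, 0.2176, 0.0376]
orientation: [2.221, 2.221, 0.008]
force: [-0.7, 6.8, 3.1]
opening: 0.0396
gripper_force: 3.3
```

Request:
jog_arm(rows=[[[-0.05,0,0],[0,0,0]],[[-0.1,0,0],[0,0,0]],[[-0.15,0,0],[0,0,0]],[[-0.2,0,0],[0,0,0]],[[-0.25,0,0],[0,0,0]]])

```text
t: 13.25
tool_pos: [0.6713, 0.1678, 0.0377]
orientation: [2.221, 2.221, 0.008]
force: [-0.9, 8.0, 4.7]
opening: 0.0403
gripper_force: 3.7
```

```bash
python3 - <<'E'
from h import *
t=imaging.read_camera("top");s=imaging.read_camera("side")
st=robot.read_state();print(st["force"],st["tool_pos"],st["t"])
y=st["tool_pos"][1]-.058
print("A",y,fit([s],(.671,y),.045,.05,.08),fit([t],(.671,y),.045,.05,.08))
E
```

```text
[ 1.06318087  0.13746984 -0.13104474] [0.6711512  0.1659861  0.03720635] 13.35
A 0.10798609841538465 (array([0.6624, 0.1099]), np.float64(-11.1), np.float64(-257.5)) (array([0.6581, 0.1082]), np.float64(0.1), np.float64(-176.4))
```

Request:
jog_arm(rows=[[[-0.05,0,0],[0,0,0]],[[-0.1,0,0],[0,0,0]],[[-0.15,0,0],[0,0,0]],[[-0.2,0,0],[0,0,0]],[[-0.25,0,0],[0,0,0]]])

```text
t: 13.85
tool_pos: [0.6713, 0.1186, 0.0374]
orientation: [2.22, 2.221, 0.008]
force: [0.2, 7.4, 5.4]
opening: 0.04
gripper_force: 3.8
```

Request:
jog_arm(rows=[[[-0.04,0,0],[0,0,0]],[[-0.08,0,0],[0,0,0]],[[-0.12,0,0],[0,0,0]],[[-0.12,0,0],[0,0,0]],[[-0.12,0,0],[0,0,0]]])

```text
t: 14.35
tool_pos: [0.6696, 0.0923, 0.0348]
orientation: [2.221, 2.221, -0.001]
force: [0.7, -1.1, -0.3]
opening: 0.0396
gripper_force: 0.0
```

```bash
python3 - <<'E'
from h import *
t=imaging.read_camera("top");s=imaging.read_camera("side")
cv2.imwrite("pics/c4.png",cv2.resize(np.hstack([t["frame"][80:260,190:430],s["frame"][120:300,250:480]])[:,:,::-1],None,fx=1.7,fy=1.7))
st=robot.read_state();print(st["force"],st["tool_pos"],st["t"])
y=st["tool_pos"][1]-.058
print("A",y,fit([s],(.671,y),.045,.05,.072),fit([t],(.671,y),.045,.05,.072))
E
```

```text
[-0.14857613 -0.41291499  0.81817464] [0.66938182 0.09262743 0.03443054] 14.45
A 0.03462743067129779 (array([0.6572, 0.0347]), np.float64(-0.4), np.float64(-269.4)) (array([0.6722, 0.0334]), np.float64(-2.7), np.float64(-146.0))
```

View pics/c4.png

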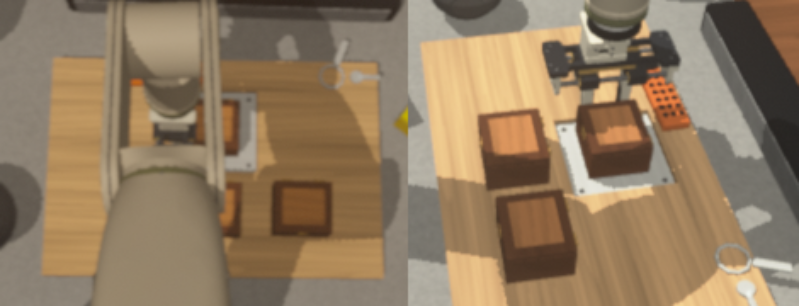

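A is on the plate and about 7 mm short of the middle in y. I'll give a last small push, then back off, rise and look.

Request:
jog_arm(rows=[[[-0.02,0,0],[0,0,0]],[[-0.035,0,0],[0,0,0]],[[-0.035,0,0],[0,0,0]],[[-0.035,0,0],[0,0,0]]])

```text
t: 14.85
tool_pos: [0.6694, 0.0859, 0.0344]
orientation: [-2.221, -2.221, 0.001]
force: [0.9, 2.4, -1.0]
opening: 0.0404
gripper_force: 1.3
```

Request:
jog_arm(rows=[[[0.1,0,0],[0,0,0]],[[0.3,0,0],[0,0,0]],[[0.4,0,-0.2],[0,0,0]],[[0.4,0,-0.45],[0,0,0]],[[0.4,0,-0.7],[0,0,0]]])

```text
t: 15.35
tool_pos: [0.6685, 0.168, 0.1754]
orientation: [-2.219, -2.223, 0.003]
force: [0.1, -0.2, -0.1]
opening: 0.0401
gripper_force: 0.0
```

Request:
jog_arm(rows=[[[0.25,-0.1,-0.2],[0,0,0]],[[0.5,-0.3,-0.3],[0,0,0]],[[0.75,-0.5,-0.3],[0,0,0]],[[0.8,-0.6,-0.3],[0,0,0]],[[0.8,-0.6,-0.3],[0,0,0]]])

```text
t: 15.85
tool_pos: [0.5464, 0.3305, 0.236]
orientation: [-2.216, -2.226, -0.002]
force: [0.2, 0.6, -0.0]
opening: 0.04
gripper_force: 0.0
```

```bash
python3 - <<'E'
from h import *
t=imaging.read_camera("top");s=imaging.read_camera("side")
cv2.imwrite("pics/c5.png",cv2.resize(np.hstack([t["frame"][80:260,190:430],s["frame"][120:300,250:480]])[:,:,::-1],None,fx=1.7,fy=1.7))
st=robot.read_state();print(st["force"],st["tool_pos"],st["t"])
for z in (.072,.08): print("A",z,fit([s],(.671,.027),.045,.05,z),fit([t],(.671,.027),.045,.05,z))
for n,c in (("B",(.517,.026)),("C",(.524,-.12))): print(n,fit([s],c,.045,.05,.08),fit([t],c,.045,.05,.08))
E
```

```text
[0.87250633 0.24670061 0.50570081] [0.54777119 0.32877182 0.23542665] 15.95
A 0.072 (array([0.6573, 0.0278]), np.float64(-0.1), np.float64(-262.0)) (array([0.6583, 0.0267]), np.float64(1.0), np.float64(-267.4))
A 0.08 (array([0.6549, 0.0199]), np.float64(0.1), np.float64(-260.0)) (array([0.6563, 0.0265]), np.float64(1.1), np.float64(-264.5))
B (array([0.5186, 0.0287]), np.float64(-1.7), np.float64(-258.7)) (array([0.5149, 0.0276]), np.float64(1.6), np.float64(-189.2))
C (array([ 0.524 , -0.1139]), np.float64(-0.2), np.float64(-194.9)) (array([ 0.5229, -0.124 ]), np.float64(-0.5), np.float64(-154.8))
```

View pics/c5.png

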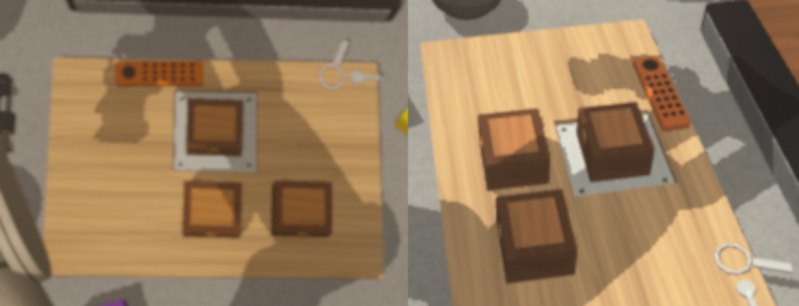

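```bash
python3 - <<'E'
from h import *
t=imaging.read_camera("top"); im=t["frame"].astype(int)
s=imaging.read_camera("side")
for u in (307,326): print(u,[(v,*im[v,u][:2]) for v in range(132,186)])
for v in (136,138.2,140): print("back top",v,ray(t,(316.5,v),.072))
for v in (170,171.8,174): print("front bottom",v,ray(t,(316.5,v),.016))
# wireframes for x hypotheses
out=[]
for X in (.657,.671):
  for c,(r,q) in ((t,(125,285)),(s,(160,335))):
    w=cv2.resize(c["frame"][r:r+65,q:q+75],None,fx=5,fy=5,interpolation=cv2.INTER_CUBIC)[:,:,::-1].copy()
    for z in (.072,.016):
      P=[proj(c,[X+a*.045,.027+b*.05,z]) for a,b in ((1,1),(1,-1),(-1,-1),(-1,1))]
      cv2.polylines(w,[np.array([((p[0]-q+.5)*5,(p[1]-r+.5)*5) for p in P],np.int32)],True,(0,255,0) if z>.05 else (255,255,0),1)
    out.append(w)
cv2.imwrite("pics/c6.png",cv2.resize(np.vstack([np.hstack(out[:2]),np.hstack(out[2:])]),(690,598)))
E
```

```text
307 [(132, np.int64(120), np.int64(91)), (133, np.int64(113), np.int64(89)), (134, np.int64(117), np.int64(102)), (135, np.int64(129), np.int64(119)), (136, np.int64(130), np.int64(119)), (137, np.int64(119), np.int64(102)), (138, np.int64(98), np.int64(73)), (139, np.int64(86), np.int64(57)), (140, np.int64(85), np.int64(55)), (141, np.int64(98), np.int64(63)), (142, np.int64(118), np.int64(75)), (143, np.int64(130), np.int64(85)), (144, np.int64(131), np.int64(86)), (145, np.int64(128), np.int64(84)), (146, np.int64(126), np.int64(82)), (147, np.int64(124), np.int64(81)), (148, np.int64(127), np.int64(83)), (149, np.int64(129), np.int64(84)), (150, np.int64(130), np.int64(85)), (151, np.int64(130), np.int64(85)), (152, np.int64(127), np.int64(83)), (153, np.int64(125), np.int64(81)), (154, np.int64(126), np.int64(83)), (155, np.int64(129), np.int64(84)), (156, np.int64(130), np.int64(84)), (157, np.int64(128), np.int64(84)), (158, np.int64(126), np.int64(82)), (159, np.int64(125), np.int64(82)), (160, np.int64(123), np.int64(80)), (161, np.int64(118), np.int64(77)), (162, np.int64(
[... 2342 characters left out ...]
64(129), np.int64(119)), (174, np.int64(131), np.int64(122)), (175, np.int64(131), np.int64(122)), (176, np.int64(134), np.int64(125)), (177, np.int64(140), np.int64(130)), (178, np.int64(141), np.int64(131)), (179, np.int64(136), np.int64(126)), (180, np.int64(134), np.int64(120)), (181, np.int64(133), np.int64(108)), (182, np.int64(136), np.int64(104)), (183, np.int64(141), np.int64(106)), (184, np.int64(143), np.int64(109)), (185, np.int64(140), np.int64(106))]
back top 136 [0.7212 0.0267 0.072 ]
back top 138.2 [0.7143 0.0265 0.072 ]
back top 140 [0.7087 0.0264 0.072 ]
front bottom 170 [0.6308 0.0236 0.016 ]
front bottom 171.8 [0.6251 0.0235 0.016 ]
front bottom 174 [0.6181 0.0233 0.016 ]
```

View pics/c6.png

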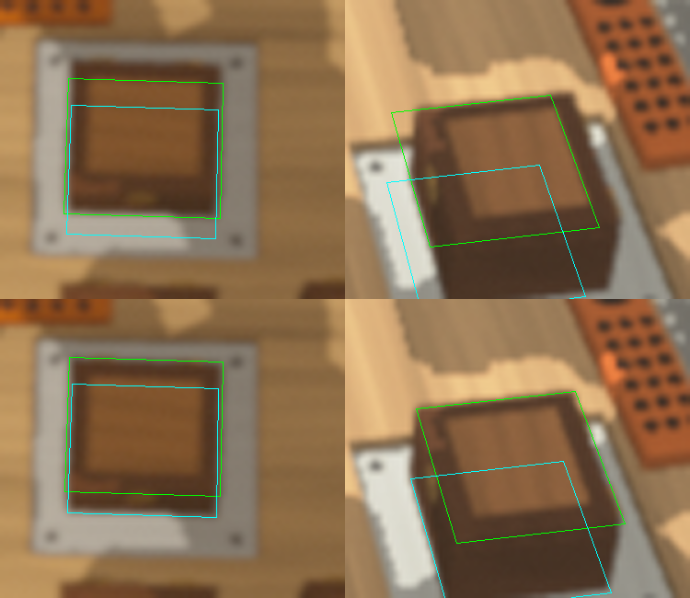

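The wireframe for x=0.671, y=0.027, with the plate sunk and the box level, fits A in both views, so A is within about 2 mm of the plate's middle. B and C moved only about 2 cm, the other things are untouched, and the arm is clear. Handing in.

```bash
python3 -c "
from plant import robot
print(robot.close_job())"
```

```text
the job is handed in; nothing more can be done
None
```

I nudged all three boxes, found box_a to be the full one (about 8 N to push, against 1 to 1.5 N for the others), slid it onto the middle of the plate, where the camera views show it level with the plate down, and handed the job in; box_b and box_c moved only about 2 cm.

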